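# Pop out the temperature logger and dock it

### The arm

A 6-joint arm with a two-finger parallel gripper is mounted at the origin on the work surface. World frame = base frame: x ahead of the robot, y to its left, z up, the work surface at z = 0. Lengths are in mm, angles in rad, forces in N, time in s.
With the tool pointing down it reaches from about 350 to 975 mm from the base axis. Payload 7.1 kg.
Tool frame: the origin (TCP) lies at the very end of the fingers, on their centre line; the grasp point (between the pads) lies 19 mm behind it; z points along the fingers, y is the line along which they close (so a half turn about z gives the same grasp; the last joint's range is limited). The gripper opens to 88 mm and grips with 3 to 60 N. Pads are 20 mm wide; open, the fingers measure 115 mm over their backs; the gripper's body (75 mm by 178 mm) begins 61 mm behind the grasp point.
Start: joints at [-1.163, 0.423, 1.63, -0, 1.089, -0.019], TCP at [258.74, -568.91, 222.675] pointing down, gripper open.
Joint ranges: [-3, 3], [-0.9, 2.11], [0.09, 2.58], [-1.31, 4.45], [0.11, 2.69], [-2.54, 2.54]. Speed limits (rad/s): [2.39, 2.39, 3.01, 3.14, 3.14, 3.14].

### API

Orientations are given as a rotation vector (axis times angle).
In Python, from workcell import sensors, imaging, close_job gives the robot as it stands. The module is installed in compiled form; this text tells all that it offers.
- The arm moves only by the tool servo_tool, never from a script. Its argument "steps" is a list of rows, each a list of 3 entries, a list of its own where there are three numbers: the shift along the world's x, y, z in m, then the turn, a rotation vector about the world's x, y, z in degrees, then the opening, from -1 (shut) to 1 (fully open). A call has exactly 8 rows; each row shifts and turns the commanded pose from where the row before left it; what a row does not reach is not made up. A row lasts 1/12 s, in which the tool goes at most 41.7 mm and 7.16 degrees, less where a joint would pass 70% of its speed; a pose out of reach is approached as far as the arm can. A call is refused whole if a number of a shift passes 0.0417 or a number of a turn 7.16, either way. A call with a gripper value outside its range is refused whole. The fingers move at their own pace and stop on an object; the grip force is fixed at half the most. Time passes only in rows, so rows that do not move let the fingers close, or fill a call up. It gives the time, the measured TCP pose, the force, the opening and the grip force at its end, in the units of the state.
- sensors.get_obs(): the state, without advancing time (a new reading comes with each control period).
- imaging.get_image(name): name is "scene" or "top" or "wrist"; returns a dict with "color" (400x640x3 uint8, blue, green, red), "range_z" (400x640 float32, mm along the optical axis (not along the pixel's ray), 0 where there is no reading), "vertical_fov" (degrees; the focal length in pixels is half the picture's height over the tangent of half this angle, whatever the lens; pixels are square), "cx", "cy" (the principal point, pixels), "rvec" (rotation vector, rad) and "tvec" (3), from world to camera coordinates, as OpenCV has them; the wrist camera has in their place "tool_from_camera" (4x4, takes a point from camera to tool coordinates, whose origin is the TCP and whose axes are the flange's). Camera axes: x right, y down, z forward; pixel columns grow to the right and rows downward; lengths in mm; the calibration is good to about 2 mm. A picture is of the moment at which its call begins: read the wrist's pose just before it.
- close_job(): hands the job in; it is judged then, once.
The state is a dict: "t": time; "qpos": joint angles; "qvel": joint speeds; "joint_torque": joint torques, N m; "ee_pos": TCP position; "orientation": TCP orientation; "ft_force": force on the tool from outside, world axes, zero at the start; "moment": the same for the moment, N m; "width": finger opening in mm; "grasp_force": force on a finger pad.
Only numpy, scipy, OpenCV 4.12 (cv2) and the standard library are available. Lean on these libraries where they do the work, as an engineer would, in place of code of your own. Each camera call takes 0.05 s, during which the arm holds its last target. There are 200 camera calls.

### The job

The batch is finished: press the orange temperature logger down into its bay in the tempering console until it unlatches, let it spring up, then pull it out and click it upright and fully home into the empty spring clip of the docking rail, centred in the clip and square with it, like the two loggers already docked there. Leave the blue logger latched in the console and the white and green ones on the rail as they are.

Things in the scene. Friction and masses are not known exactly. Their poses are not given: they have to be found in the camera images.
- console: tempering console, a fixed aluminium box 160 (x) x 230 (y) x 100 mm high, flat top, the display on its front (-x). Origin: centre of its underside. Two bays open in its top at x = +10, y = -50 and +50 mm in its frame: one holds the orange logger, the other the blue one. 1 mm play all round. A sprung-up logger rests loosely on a spring plunger, 33 mm of it in the bay, and lifts straight out.
- orange_center (a point): centre (half-way up) of the orange logger, an upright block 26 (its x) x 44 (its y) x 75 mm high, 50 to 95 g; z up, x and y along the console's at the start. More than 19 mm above its underside the sides are flat: grasp across the 26 mm. A waist 20.5 mm wide (x) lies 8 to 19 mm above the underside, for the clip. A steel key juts 5 mm out of its +y face near the foot.
- orange_top (a point): middle of the orange logger's top. Latched: 12 mm above the console's top, and it cannot be pulled out. Pressed straight down, the latch lets go at 5 to 7 mm (the spring takes 5 N at once, about 9 N there; so press 8 to 9 mm); hard stop at 10 mm. As the push is withdrawn it springs up and stays 30 mm higher than when latched, top 42 mm above the console's.
- blue_center (a point): centre of the blue logger, the same shape, latched in the other bay of the console: leave it alone.
- dock: docking rail, a fixed dark steel bar 75 (x) x 260 (y) x 20 mm high. Origin: centre of its underside. Three spring clips stand on it at y = -80, 0 and +80 mm in its frame: two hold the white and green loggers, one (any of the three) is empty.
- clip_free_seat (a point): centre of the floor of the empty spring clip, 24 mm above the table: the middle of the logger's underside goes here (its centre 37.5 mm above). x across the rail from jaw to jaw, y along the rail, z up. The logger goes straight down with its 26 mm width along x, either way round, until its underside meets the floor.
- clip_free_mouth (a point): centre of the empty clip's mouth, 32 mm above its floor. Two sprung steel jaws, 34 mm long, face each other across x and flare to a mouth 40 mm wide; the clip is open at both ends along y. Each jaw gives way by 3 mm and snaps into the logger's waist; pushing in takes about 5 to 12 N.
- white_center (a point): centre of the white logger, the same shape, docked in one clip of the rail: leave it alone.
- green_center (a point): centre of the green logger, the same shape, docked in another clip: leave it alone.

How it is judged (in metres and radians):
On the way, in this order (a step that is already met when the one before it is completed fails the run):
1. the orange logger has been pressed in past its latch point (at least 3 mm) (z of orange_center in the frame of console below 0.0715 m and horizontal distance between orange_center and console below 0.06 m), for 0.02 s.
2. the orange logger has sprung up in its bay (20 mm or more above its latched height), not touched by the fingers (z of orange_center in the frame of console between 0.0945 and 0.1105 m and horizontal distance between orange_center and console below 0.06 m and contact force between the fingers and orange below 0.2 N), for 0.1 s.
At the end, for the whole second after the job is handed in: Orange logger at rest in the formerly empty clip: underside on its floor (centre 35 to 40 mm above the seat), within 4 mm across and 8 mm along the rail, tilt under 0.08 rad, square within 0.12 rad; blue, white and green loggers within 8 mm of their starts (x of orange_center in the frame of clip_free_seat between -0.004 and 0.004 m and y of orange_center in the frame of clip_free_seat between -0.008 and 0.008 m and z of orange_center in the frame of clip_free_seat between 0.035 and 0.04 m and angle between orange_center's own z axis and vertical below 0.08 rad and angle between the x axis of orange_center and the x axis of clip_free_seat, either way round below 0.12 rad and linear speed of orange below 0.02 m/s and distance of each of blue_center, white_center, green_center from where it was at the start of the episode below 0.008 m); the robot touches nothing.
It fails at once if the blue logger, or the white or green one on the rail, is moved by 8 mm or more (distance of any of blue_center, white_center, green_center from where it was at the start of the episode above 0.008 m).
It also fails if it takes over 48 s, if anything falls off the work surface, if the arm or the gripper's body presses on something with over 40 N, if the wrist force passes 120 N, or if a joint passes its speed limit or range.

## Working session

There is one attempt and no reset: what is moved stays moved. The work goes in short steps, Python scripts to look and compute and a tool call to move; the robot and the scene stay as the last step left them, time stands still between calls to the robot, and variables do not carry over. Pictures are saved under pics/ and viewed, at most 10 in all, crops included, and the job is handed in when it is done.

Besides the shell and the picture viewer there is one more tool, called after "Emit:" in YAML: its name, and indented under it one key for each argument. servo_tool: Moves the arm, as the interface text tells. Its arguments: {"type":"object","properties":{"steps":{"type":"array"}},"required":["steps"]}

```bash
mkdir -p pics
cat > h.py <<'E'
import numpy as np, cv2
from workcell import sensors, imaging
def cloud(name):
    o=sensors.get_obs(); im=imaging.get_image(name)
    c=im["color"]; z=im["range_z"].astype(float); H,W=z.shape
    f=H/2/np.tan(np.radians(im["vertical_fov"])/2)
    v,u=np.mgrid[:H,:W]
    P=np.stack([(u-im["cx"])/f*z,(v-im["cy"])/f*z,z],-1)
    if "rvec" in im:
        R=cv2.Rodrigues(np.array(im["rvec"],float))[0]; P=(P-np.array(im["tvec"]).ravel())@R
    else:
        T=np.array(im["tool_from_camera"]); R=cv2.Rodrigues(np.array(o["orientation"],float))[0]
        P=(P@T[:3,:3].T+T[:3,3])@R.T+np.array(o["ee_pos"])
    P[z==0]=np.nan
    return c,P,im
E
python3 - <<'E'
from h import *
for n in("top","scene"):
    c,P,im=cloud(n); cv2.imwrite(f"pics/{n}1.png",c); np.savez(f"{n}1.npz",c=c,P=P)
    print(n,im["vertical_fov"],np.isnan(P[...,0]).mean())
print(sensors.get_obs())
E
```

```text
top 43.449843059244415 0.003921875
scene 50.55595110125502 0.00418359375
{'t': 0.1, 'qpos': array([-1.16303553e+00,  4.23754271e-01,  1.63060372e+00, -1.14644281e-05,
        1.08863827e+00, -1.90159216e-02]), 'qvel': array([-0.00083253, -0.00240729, -0.00045937, -0.00128766, -0.00060647,
       -0.00103759]), 'joint_torque': array([ 6.22480784e-04, -5.45608628e+01, -2.74323159e+01,  6.44782512e-02,
        1.88074802e-02,  4.29431168e-06]), 'ee_pos': array([ 258.52031906, -568.46547991,  221.98965594]), 'orientation': array([-3.06899225e+00, -6.65020228e-01,  4.41313113e-04]), 'ft_force': array([ 0.81977198, -0.25272234,  0.85070241]), 'moment': array([-0.03488168,  0.03962116, -0.02598497]), 'grasp_force': 0.0, 'width': 88.00533672894011}
```

View pics/top1.png

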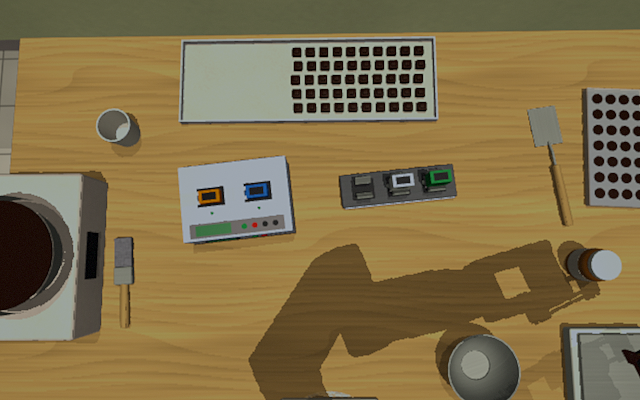

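View pics/scene1.png

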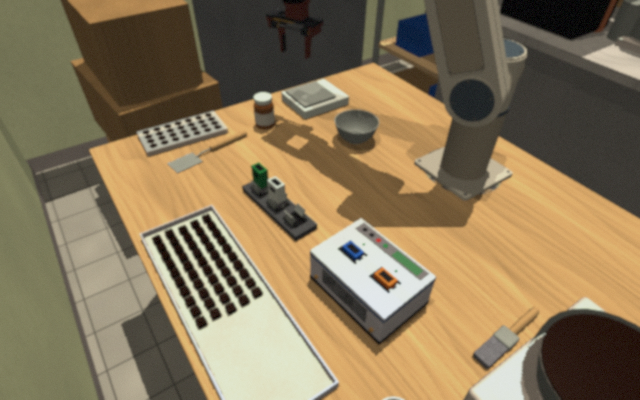

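The top view shows the console at about (237,200), with orange at (209,196) and blue at (257,190). On the rail, the empty clip is at (363,187), white at (401,180) and green at (440,177). The scene view agrees with this.

Run:
```python
from h import *
d=np.load("top1.npz"); c,P=d["c"],d["P"]; hsv=cv2.cvtColor(c,cv2.COLOR_BGR2HSV)
def rect(m,t):
    q=P[m][:,:2].astype(np.float32); r=cv2.minAreaRect(q); print(t,len(q),np.round(r[0],1),np.round(r[1],1),round(r[2],2),"z",np.round(np.median(P[m][:,2]),1))
    return r
v,u=np.mgrid[:400,:640]
box=lambda a,b,e,f:(u>=a)&(u<b)&(v>=e)&(v<f)
Z=P[...,2]
r=rect(box(165,310,140,255)&(abs(Z-100)<6),"console")
rect(box(190,225,180,212)&(Z>107)&(Z<120),"orange top")
rect(box(240,280,175,205)&(Z>107)&(Z<120),"blue top")
m=box(330,470,150,220)
r=rect(m&(Z>10)&(Z<27),"dock")
rect(m&(Z>10),"dock all")
rect(box(388,418,160,200)&(Z>88),"white");rect(box(422,460,160,200)&(Z>88),"green")
k=box(345,382,165,205)&(Z>40);rect(k,"clip>40");print(np.nanmax(Z[box(345,382,165,205)]))
print(np.round(Z[172:204:2,348:380:2]).astype(int))
```

```text
console 7563 [536.5 198. ] [160.8 231.5] 6.42 z 99.5
orange top 270 [540.5 249.5] [26.3 45.4] 7.01 z 112.2
blue top 268 [551.7 150.4] [26.9 44.2] 6.6 z 111.8
dock 2649 [ 572.5 -158.1] [ 78.3 260.1] 5.65 z 19.3
dock all 3882 [ 572.5 -158.1] [ 78.3 260.1] 5.65 z 21.0
white 277 [ 573.6 -157.8] [26.3 44.3] 5.06 z 98.6
green 278 [ 581.9 -237.2] [26.9 44.7] 4.99 z 98.0
clip>40 162 [566.  -78.4] [47.  34.1] 6.01 z 49.1
59.59594837528199
[[                  -4                    0                   -2
                     1                   -2                   -1
                    -2                    3                   -3
                     0                   -2                   -2
                    -6                   17                   20
                    21]
 [                  -2                   -4                    2
                    14                   21                   17
                    17                   17                   20
                     9                   23                   17
                    18                   21              
[... 4279 characters left out ...]
   20
                    24                   21                   19
                    17                   21                   19
                    21                   21                   21
                    20                   22                   20
                    19]
 [                  21                   17                   16
                    22                   23                   19
                    21                   15                   20
                    18                   17                   18
                    16                   17                   21
                    18]]<stdin>:17: RuntimeWarning: invalid value encountered in cast
```

Emit:
servo_tool:
  steps:
    - [[0.0134,0.039,0],[0,0,7],-1]
    - [[0.0134,0.039,0],[0,0,7],-1]
    - [[0.0134,0.039,0],[0,0,7],-1]
    - [[0.0134,0.039,0],[0,0,7],-1]
    - [[0.0134,0.039,0],[0,0,7],-1]
    - [[0.0134,0.039,0],[0,0,7],-1]
    - [[0.0134,0.039,0],[0,0,7],-1]
    - [[0.0134,0.039,0],[0,0,7],-1]

```text
t: 0.77
ee_pos: [365.9, -254.9, 222.5]
orientation: [-2.393, -2.035, 0.0]
ft_force: [0.1, 0.5, -0.1]
width: 38.0
grasp_force: 0.0
```

Emit:
servo_tool:
  steps:
    - [[0.0134,0.039,0],[0,0,7],-1]
    - [[0.0134,0.039,0],[0,0,7],-1]
    - [[0.0134,0.039,0],[0,0,1.9],-1]
    - [[0.0134,0.039,0],[0,0,0],-1]
    - [[0.0134,0.039,0],[0,0,0],-1]
    - [[0.0134,0.039,0],[0,0,0],-1]
    - [[0.0134,0.039,0],[0,0,0],-1]
    - [[0.0134,0.039,0],[0,0,0],-1]

```text
t: 1.43
ee_pos: [473.1, 57.2, 222.6]
orientation: [-2.095, -2.341, 0.0]
ft_force: [1.6, -0.7, -0.9]
width: 0.5
grasp_force: 0.0
```

Emit:
servo_tool:
  steps:
    - [[0.0134,0.0388,0],[0,0,0],-1]
    - [[0.0134,0.0388,0],[0,0,0],-1]
    - [[0.0134,0.0388,0],[0,0,0],-1]
    - [[0.0134,0.0388,0],[0,0,0],-1]
    - [[0.0134,0.0388,0],[0,0,0],-1]
    - [[0,0,0],[0,0,0],-1]
    - [[0,0,0],[0,0,0],-1]
    - [[0,0,0],[0,0,0],-1]

```text
t: 2.1
ee_pos: [539.4, 248.7, 221.9]
orientation: [-2.094, -2.342, 0.003]
ft_force: [-0.1, 0.4, -0.6]
width: 0.5
grasp_force: 0.0
```

```bash
cat >> h.py <<'E'
def rect(P,m,t):
    q=P[m][:,:2].astype(np.float32); r=cv2.minAreaRect(q); print(t,len(q),np.round(r[0],1),np.round(r[1],1),round(r[2],2),"z",np.round(np.median(P[m][:,2]),1))
def near(P,x,y,r): return np.hypot(P[...,0]-x,P[...,1]-y)<r
E
python3 - <<'E'
from h import *
print(sensors.get_obs()["ee_pos"])
c,P,im=cloud("wrist"); cv2.imwrite("pics/w1.png",c)
Z=P[...,2]
rect(P,near(P,540,250,35)&(Z>107)&(Z<120),"orange"); rect(P,near(P,551,150,35)&(Z>107)&(Z<120),"blue")
c,P,im=cloud("top");Z=P[...,2]
rect(P,near(P,551,150,35)&(Z>107)&(Z<120),"blue")
E
```

```text
[539.38451107 248.74910508 221.94829748]
orange 1521 [541.4 248.9] [25.9 44.2] 5.81 z 111.2
blue 16 [551.  144.4] [1.  7.6] 6.4 z 111.7
blue 268 [551.6 150.5] [26.4 44.1] 6.69 z 112.0
```

View pics/w1.png

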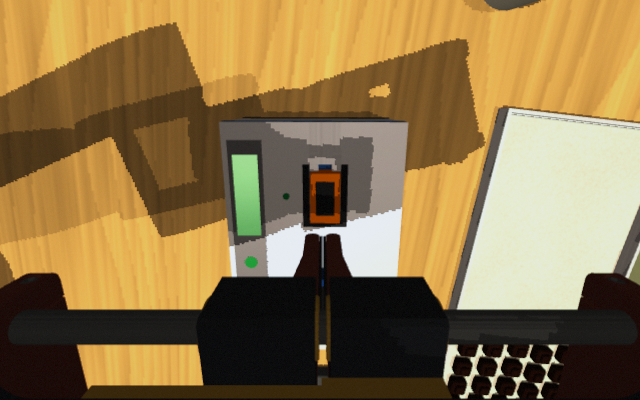

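The wrist view shows orange at about (325,197), ahead of the closed fingertips, and this agrees with the top camera. I'll lower to just above it.

Emit:
servo_tool:
  steps:
    - [[0.0015,0.0005,-0.03],[0,0,0],-1]
    - [[0,0,-0.03],[0,0,0],-1]
    - [[0,0,-0.025],[0,0,0],-1]
    - [[0,0,-0.01],[0,0,0],-1]
    - [[0,0,-0.005],[0,0,0],-1]
    - [[0,0,-0.002],[0,0,0],-1]
    - [[0,0,0],[0,0,0],-1]
    - [[0,0,0],[0,0,0],-1]

```text
t: 2.87
ee_pos: [542.6, 249.7, 122.1]
orientation: [2.095, 2.34, 0.003]
ft_force: [0.7, -0.3, -0.6]
width: 0.5
grasp_force: 0.0
```

Emit:
servo_tool:
  steps:
    - [[0,0,-0.002],[0,0,0],-1]
    - [[0,0,-0.002],[0,0,0],-1]
    - [[0,0,-0.002],[0,0,0],-1]
    - [[0,0,-0.001],[0,0,0],-1]
    - [[0,0,-0.001],[0,0,0],-1]
    - [[0,0,-0.001],[0,0,0],-1]
    - [[0,0,0],[0,0,0],-1]
    - [[0,0,0],[0,0,0],-1]

```text
t: 3.53
ee_pos: [541.9, 249.5, 112.0]
orientation: [2.095, 2.341, 0.001]
ft_force: [0.3, -1.7, 4.8]
width: 0.1
grasp_force: 2.3
```

Emit:
servo_tool:
  steps:
    - [[0,0,-0.002],[0,0,0],-1]
    - [[0,0,-0.002],[0,0,0],-1]
    - [[0,0,-0.002],[0,0,0],-1]
    - [[0,0,-0.001],[0,0,0],-1]
    - [[0,0,-0.001],[0,0,0],-1]
    - [[0,0,-0.0005],[0,0,0],-1]
    - [[0,0,0],[0,0,0],-1]
    - [[0,0,0],[0,0,0],-1]

```text
t: 4.2
ee_pos: [542.2, 249.5, 103.9]
orientation: [2.094, 2.341, 0.001]
ft_force: [0.1, -2.8, 7.1]
width: 0.5
grasp_force: 3.8
```

Emit:
servo_tool:
  steps:
    - [[0,0,-0.0005],[0,0,0],-1]
    - [[0,0,0],[0,0,0],-1]
    - [[0,0,0.003],[0,0,0],-1]
    - [[0,0,0.006],[0,0,0],-1]
    - [[0,0,0.01],[0,0,0],-1]
    - [[0,0,0.015],[0,0,0],-1]
    - [[0,0,0.02],[0,0,0],-1]
    - [[0,0,0.02],[0,0,0],-1]

```text
t: 4.87
ee_pos: [541.1, 249.6, 177.5]
orientation: [-2.094, -2.34, 0.001]
ft_force: [0.9, -0.5, 0.4]
width: 0.7
grasp_force: 0.0
```

Emit:
servo_tool:
  steps:
    - [[0,0,0.02],[0,0,0],-1]
    - [[0,0,0.02],[0,0,0],-1]
    - [[0,0,0.005],[0,0,0],0.2]
    - [[0,0,0],[0,0,0],0.2]
    - [[0,0,0],[0,0,0],0.2]
    - [[0,0,0],[0,0,0],0.2]
    - [[0,0,0],[0,0,0],0.2]
    - [[0,0,0],[0,0,0],0.2]

```text
t: 5.53
ee_pos: [541.1, 249.4, 220.5]
orientation: [-2.094, -2.34, 0.003]
ft_force: [-0.1, -0.6, 0.2]
width: 37.2
grasp_force: 0.0
```

Run:
```python
from h import *
print(sensors.get_obs()["ee_pos"])
c,P,im=cloud("wrist"); cv2.imwrite("pics/w2.png",c)
Z=P[...,2]
rect(P,near(P,540,250,35)&(Z>107)&(Z<120),"low"); rect(P,near(P,540,250,38)&(Z>135)&(Z<150),"orange up")
```

```text
[541.05565997 249.36196579 220.4555758 ]
low 97 [539.4 269.5] [25.8  0.7] 5.62 z 114.2
orange up 1855 [541.8 247.7] [25.4 44.5] 5.76 z 140.6
```

Emit:
servo_tool:
  steps:
    - [[0,-0.0005,-0.02],[0,0,0],0.2]
    - [[0,0,-0.025],[0,0,0],0.2]
    - [[0,0,-0.025],[0,0,0],0.2]
    - [[0,0,-0.02],[0,0,0],0.2]
    - [[0,0,-0.012],[0,0,0],0.2]
    - [[0,0,-0.006],[0,0,0],0.2]
    - [[0,0,-0.002],[0,0,0],0.2]
    - [[0,0,0],[0,0,0],0.2]

```text
t: 6.25
ee_pos: [541.9, 249.2, 111.8]
orientation: [2.095, 2.341, 0.0]
ft_force: [0.6, -0.2, 0.5]
width: 52.4
grasp_force: 0.0
```

Emit:
servo_tool:
  steps:
    - [[0,0,0],[0,0,0],-1]
    - [[0,0,0],[0,0,0],-1]
    - [[0,0,0],[0,0,0],-1]
    - [[0,0,0],[0,0,0],-1]
    - [[0,0,0],[0,0,0],-1]
    - [[0,0,0],[0,0,0],-1]
    - [[0,0,0],[0,0,0],-1]
    - [[0,0,0],[0,0,0],-1]

```text
t: 6.92
ee_pos: [541.9, 249.2, 112.0]
orientation: [2.095, 2.341, 0.001]
ft_force: [0.2, 0.2, 2.3]
width: 25.8
grasp_force: 30.0
```

Emit:
servo_tool:
  steps:
    - [[0,0,0.005],[0,0,0],-1]
    - [[0,0,0.01],[0,0,0],-1]
    - [[0,0,0.015],[0,0,0],-1]
    - [[0,0,0.02],[0,0,0],-1]
    - [[0,0,0.025],[0,0,0],-1]
    - [[0,0,0.02],[0,0,0],-1]
    - [[0,0,0.005],[0,0,0],-1]
    - [[0,0,0],[0,0,0],-1]

```text
t: 7.58
ee_pos: [542.6, 249.5, 213.7]
orientation: [2.094, 2.34, 0.005]
ft_force: [-0.1, 0.7, -1.8]
width: 26.2
grasp_force: 30.0
```

Emit:
servo_tool:
  steps:
    - [[0.0012,-0.0165,0],[0,0,0],-1]
    - [[0.0024,-0.0327,0],[0,0,0],-1]
    - [[0.0024,-0.0327,0],[0,0,0],-1]
    - [[0.0024,-0.0327,0],[0,0,0],-1]
    - [[0.0024,-0.0327,0],[0,0,0],-1]
    - [[0.0024,-0.0327,0],[0,0,0],-1]
    - [[0.0024,-0.0327,0],[0,0,0],-1]
    - [[0.0024,-0.0327,0],[0,0,0],-1]

```text
t: 8.25
ee_pos: [558.4, 2.1, 210.1]
orientation: [-2.093, -2.34, 0.003]
ft_force: [1.0, -1.1, -0.7]
width: 25.7
grasp_force: 30.0
```

Emit:
servo_tool:
  steps:
    - [[0.0024,-0.0327,0],[0,0,0],-1]
    - [[0.002,-0.0327,0],[0,0,-0.5],-1]
    - [[0.0012,-0.0165,0],[0,0,0],-1]
    - [[0,0,-0.01],[0,0,0],-1]
    - [[0,0,-0.02],[0,0,0],-1]
    - [[0,0,-0.01],[0,0,0],-1]
    - [[0,0,0],[0,0,0],-1]
    - [[0,0,0],[0,0,0],-1]

```text
t: 8.92
ee_pos: [564.3, -77.2, 170.3]
orientation: [-2.102, -2.331, 0.003]
ft_force: [0.2, 0.6, -0.6]
width: 25.6
grasp_force: 30.0
```

Run:
```python
from h import *
o=sensors.get_obs();print(o["ee_pos"],o["orientation"],o["width"])
c,P,im=cloud("wrist"); cv2.imwrite("pics/w3.png",c)
t,Q,_=cloud("top"); cv2.imwrite("pics/t3.png",t[120:240,300:500].repeat(3,0).repeat(3,1))
x,y,z=o["ee_pos"]; Z=P[...,2]
rect(P,near(P,x,y,40)&(Z>z+20)&(Z<z+40)&(cv2.cvtColor(c,cv2.COLOR_BGR2HSV)[...,1]>120),"orange")
m=near(P,565.5,-78.2,32)&(Z>38)&(Z<62)
rect(P,m,"clip"); 
print(np.round([np.nanmin(P[near(P,565,-78,60)][:,2])],0))
```

```text
[564.28057364 -77.24562585 170.34626574] [-2.10226475 -2.33097807  0.0025009 ] 25.643880504853293
orange 3620 [564.2 -74.1] [47.6 35.5] 5.81 z 198.6
clip 705 [566.2 -79.7] [47.  34.6] 5.22 z 49.8
[-4.]
```

View pics/w3.png

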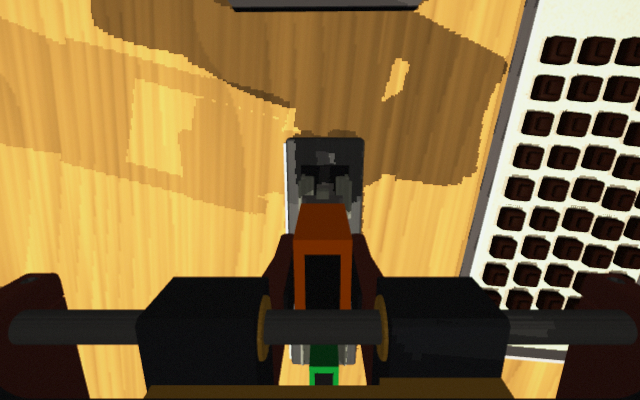

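The orange logger hangs straight in the grip, with the empty clip ahead and below at about (325,185). The clip centre measures (566,-79), so I need a correction of about 1 mm in x before descending.

Emit:
servo_tool:
  steps:
    - [[0.0012,-0.0005,-0.01],[0,0,0],-1]
    - [[0,0,-0.015],[0,0,0],-1]
    - [[0,0,-0.015],[0,0,0],-1]
    - [[0,0,-0.015],[0,0,0],-1]
    - [[0,0,-0.007],[0,0,0],-1]
    - [[0,0,-0.005],[0,0,0],-1]
    - [[0,0,0],[0,0,0],-1]
    - [[0,0,0],[0,0,0],-1]

```text
t: 9.68
ee_pos: [566.8, -78.7, 105.0]
orientation: [2.105, 2.332, 0.0]
ft_force: [0.4, -0.8, -0.8]
width: 25.8
grasp_force: 30.0
```

Emit:
servo_tool:
  steps:
    - [[0,0,-0.003],[0,0,0],-1]
    - [[0,0,-0.003],[0,0,0],-1]
    - [[0,0,-0.003],[0,0,0],-1]
    - [[0,0,-0.003],[0,0,0],-1]
    - [[0,0,-0.002],[0,0,0],-1]
    - [[0,0,0],[0,0,0],-1]
    - [[0,0,0],[0,0,0],-1]
    - [[0,0,0],[0,0,0],-1]

```text
t: 10.35
ee_pos: [566.5, -78.7, 90.7]
orientation: [2.105, 2.332, 0.0]
ft_force: [-0.2, -0.7, 0.1]
width: 25.9
grasp_force: 30.0
```

Emit:
servo_tool:
  steps:
    - [[0,0,-0.002],[0,0,0],-1]
    - [[0,0,-0.002],[0,0,0],-1]
    - [[0,0,-0.002],[0,0,0],-1]
    - [[0,0,-0.002],[0,0,0],-1]
    - [[0,0,-0.002],[0,0,0],-1]
    - [[0,0,0],[0,0,0],-1]
    - [[0,0,0],[0,0,0],-1]
    - [[0,0,0],[0,0,0],-1]

```text
t: 11.02
ee_pos: [566.3, -78.7, 80.4]
orientation: [-2.105, -2.332, 0.0]
ft_force: [0.8, -0.3, -2.0]
width: 25.8
grasp_force: 30.0
```

Emit:
servo_tool:
  steps:
    - [[0,0,-0.002],[0,0,0],-1]
    - [[0,0,-0.002],[0,0,0],-1]
    - [[0,0,-0.002],[0,0,0],-1]
    - [[0,0,-0.001],[0,0,0],-1]
    - [[0,0,-0.001],[0,0,0],-1]
    - [[0,0,0],[0,0,0],-1]
    - [[0,0,0],[0,0,0],-1]
    - [[0,0,0],[0,0,0],-1]

```text
t: 11.68
ee_pos: [565.9, -78.6, 72.2]
orientation: [-2.104, -2.331, 0.001]
ft_force: [-0.7, -0.9, -6.5]
width: 25.7
grasp_force: 30.0
```

Emit:
servo_tool:
  steps:
    - [[0,0,-0.001],[0,0,0],-1]
    - [[0,0,-0.001],[0,0,0],-1]
    - [[0,0,-0.001],[0,0,0],-1]
    - [[0,0,0],[0,0,0],-1]
    - [[0,0,0],[0,0,0],-1]
    - [[0,0,0],[0,0,0],-1]
    - [[0,0,0],[0,0,0],-1]
    - [[0,0,0],[0,0,0],-1]

```text
t: 12.35
ee_pos: [566.4, -78.7, 69.7]
orientation: [-2.105, -2.332, 0.0]
ft_force: [-1.1, 0.3, -1.2]
width: 25.7
grasp_force: 30.0
```

Emit:
servo_tool:
  steps:
    - [[0,0,-0.0005],[0,0,0],-1]
    - [[0,0,-0.0005],[0,0,0],-1]
    - [[0,0,-0.0005],[0,0,0],-1]
    - [[0,0,0],[0,0,0],-1]
    - [[0,0,0],[0,0,0],-1]
    - [[0,0,0],[0,0,0],-1]
    - [[0,0,0],[0,0,0],-1]
    - [[0,0,0],[0,0,0],-1]

```text
t: 13.02
ee_pos: [566.4, -78.7, 69.3]
orientation: [2.105, 2.332, 0.0]
ft_force: [-4.8, 0.6, 10.3]
width: 25.8
grasp_force: 30.0
```

The 10 N push-back at the predicted height means the logger is on the clip floor. I'll release and retreat.

Emit:
servo_tool:
  steps:
    - [[0,0,0.0005],[0,0,0],-1]
    - [[0,0,0],[0,0,0],0.2]
    - [[0,0,0],[0,0,0],0.2]
    - [[0,0,0],[0,0,0],0.2]
    - [[0,0,0],[0,0,0],0.2]
    - [[0,0,0],[0,0,0],0.2]
    - [[0,0,0],[0,0,0],0.2]
    - [[0,0,0],[0,0,0],0.2]

```text
t: 13.68
ee_pos: [566.5, -78.7, 68.6]
orientation: [2.105, 2.332, 0.0]
ft_force: [-0.3, 0.3, -0.3]
width: 52.7
grasp_force: 0.0
```

Emit:
servo_tool:
  steps:
    - [[0,0,0.01],[0,0,0],0.2]
    - [[0,0,0.03],[0,0,0],0.2]
    - [[0,0,0.03],[0,0,0],0.2]
    - [[0,0,0.03],[0,0,0],0.2]
    - [[0,0,0.03],[0,0,0],0.2]
    - [[0,0,0.02],[0,0,0],0.2]
    - [[0,-0.03,0],[0,0,0],0.2]
    - [[0,-0.03,0],[0,0,0],0.2]

```text
t: 14.35
ee_pos: [567.6, -138.5, 221.7]
orientation: [2.099, 2.332, 0.003]
ft_force: [0.3, -0.3, -1.6]
width: 52.7
grasp_force: 0.0
```

Emit:
servo_tool:
  steps:
    - [[-0.01,-0.04,0],[0,0,0],0.2]
    - [[-0.01,-0.04,0],[0,0,0],0.2]
    - [[-0.01,-0.04,0],[0,0,0],0.2]
    - [[-0.01,-0.04,0],[0,0,0],0.2]
    - [[-0.01,-0.04,0],[0,0,0],0.2]
    - [[-0.01,-0.03,0],[0,0,0],0.2]
    - [[0,0,0],[0,0,0],0.2]
    - [[0,0,0],[0,0,0],0.2]

```text
t: 15.02
ee_pos: [505.6, -370.2, 219.1]
orientation: [2.109, 2.328, 0.0]
ft_force: [-0.2, 0.1, 0.4]
width: 52.8
grasp_force: 0.0
```

Run:
```python
from h import *
c,P,im=cloud("top"); cv2.imwrite("pics/t4.png",cv2.resize(c[140:260,165:480],None,fx=2.5,fy=2.5))
Z=P[...,2]
for n,x,y,h in(("orange",565.5,-78.2,88),("white",573.6,-157.8,88),("green",581.9,-237.2,88),("blue",551.7,150.4,107)):
    m=near(P,x,y,36)&(Z>h)&(Z<125); rect(P,m,n)
    q=P[m]; print(np.round(np.linalg.lstsq(np.c_[q[:,:2]-q[:,:2].mean(0),np.ones(len(q))],q[:,2],rcond=None)[0],3))
```

```text
orange 271 [566.1 -78.8] [26.3 43.8] 5.6 z 98.1
[ 5.8000e-02 -7.0000e-03  9.7963e+01]
white 276 [ 573.9 -157.9] [27.5 44.5] 5.23 z 98.1
[6.6000e-02 6.0000e-03 9.7993e+01]
green 277 [ 581.7 -237.5] [26.7 44.5] 5.33 z 98.3
[2.2000e-02 5.0000e-03 9.8067e+01]
blue 270 [551.7 150.6] [26.7 44.3] 7.32 z 112.0
[-1.40000e-02 -1.10000e-02  1.11957e+02]
```

View pics/t4.png

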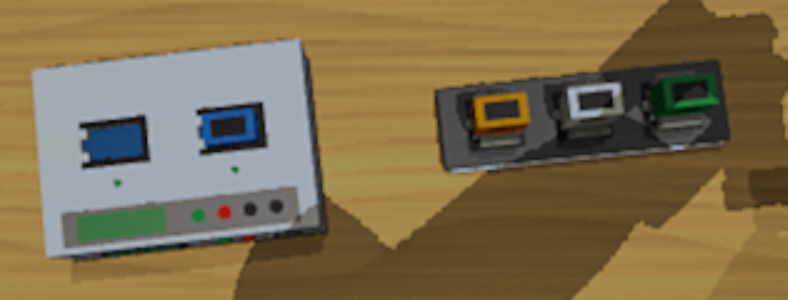

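The picture shows orange seated in the rail at about (500,112), level and in line with white at (592,102) and green at (685,93). Its top is at the same height as theirs, and blue has not moved.

```bash
python3 -c "
from workcell import close_job
print(close_job())"
```

```text
the job is handed in; nothing more can be done
None
```

The orange logger was unlatched, pulled out and clicked fully home in the empty clip, level and square with its neighbours; the blue, white and green loggers measured where they started. I handed the job in at about 15 s, and the hand-in gave no verdict.

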